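# Shut the yellow gouge case and put it away in the wooden tray

### The arm

A 6-joint arm with a two-finger parallel gripper is mounted at the origin on the work surface. World frame = base frame: x ahead of the robot, y to its left, z up, the work surface at z = 0. Lengths are in m, angles in rad, forces in N, time in s.
With the tool pointing down it reaches from about 0.3 to 0.85 m from the base axis. Payload 4.2 kg.
Tool frame: the origin (TCP) lies on the centre line of the jaws, within the pads' length; the fingertips stand 11 mm ahead of it and the grasp point (between the pads) lies 8 mm behind it; z points along the fingers, y is the direction in which the jaws open and shut (so a half turn about z gives the same grasp; the last joint's range is limited). The gripper opens to 91 mm and grips with 3 to 60 N. Pads are 32 mm wide; open, the fingers measure 118 mm over their backs; the gripper's body (76 mm by 178 mm) begins 60 mm behind the grasp point.
Start: joints at [-1.232, 0.32, 1.565, -0, 1.257, -0.02], TCP at [0.202, -0.538, 0.225] pointing down, gripper open.
Joint ranges: [-3.11, 3.11], [-0.84, 2.01], [0.21, 2.61], [-1.34, 4.49], [0.05, 2.63], [-2.56, 2.56]. Speed limits (rad/s): [2.57, 2.57, 3.14, 3.14, 3.14, 3.14].

### API

Orientations are given as a unit quaternion [x, y, z, w].
In Python, from rig import bot gives the robot as it stands. Calls block until the motion is done:
- bot.reach(position, orientation): joint-space move of the TCP to a pose.
- bot.servo_line(position, rot=None, rate=0.15, until_force=None): straight line of the TCP; rot=None keeps the orientation; rate is the mean speed in m/s. With until_force (N) it stops when the force on the tool has changed by that much, and returns True; else False.
- bot.move_joints(angles): joint-space move.
- bot.move_gripper(opening, f_grip=None): opening from 0.0 (shut) to 1.0 (fully open); f_grip is the grip in N (None keeps the last); returns when the fingers have stopped.
- bot.hold(seconds).
- bot.solve_ik(position, orientation): joint angles nearest the present ones, or None.
- bot.read_state(): the state.
- bot.capture(name): name is "scene" or "side" or "wrist"; returns a dict with "img" (400x640x3 uint8, blue, green, red), "range_z" (400x640 float32, m along the optical axis (not along the pixel's ray), 0 where there is no reading), "intrinsics" (3x3 intrinsics, pixels), "dist" ([k1, k2, p1, p2, k3] as OpenCV has them; the pictures are not rectified), "R" (3x3) and "t" (3): a world point X has camera coordinates R X + t. Camera axes: x right, y down, z forward; pixel columns grow to the right and rows downward; lengths in m; the calibration is good to about 2 mm. A picture is of the moment at which its call begins.
A pose or a line that the arm cannot do raises bot.MotionError and nothing moves.
- bot.close_job(): hands the job in, once; it reports no verdict.
The state is a dict: "clock": time; "joint_positions": joint angles; "dq": joint speeds; "effort": joint torques, N m; "ee_pos": TCP position; "tcp_rot": TCP orientation; "wrist_force": force on the tool from outside, world axes, zero at the start; "moment": the same for the moment, N m; "gripper_width": opening from 0.0 (shut) to 1.0 (fully open).
Only numpy, scipy, OpenCV 4.12 (cv2) and the standard library are available. Lean on these libraries where they do the work, as an engineer would, in place of code of your own. Each camera call takes 0.05 s, during which the arm holds its last target.

### The job

Fold the lid of the yellow gouge case fully shut on the table, then pick the case up and set it down, the right way up, flat on the floor of the empty bay of the wooden tray, without dropping it. Leave the blue case where it is.

Things in the scene. Friction and masses are not known exactly. Their poses are not given: they have to be found in the camera images.
- yellow_mid (a point): Centre of the yellow case when shut: loose, hinged, 52 (x) by 120 (y) by 38 mm high, 0.3 kg, underside 19 mm below this point, on the table at the start. Base 20 mm high, lid 18 mm. The hinge runs along y on the base's top edge, 26 mm to +x and 1 mm above this point; +x points from front edge to hinge, at the start away from the robot within 0.3 rad. Grip it from above across the 52 mm.
- yellow_lid (a joint): Angle of the yellow lid, rad: 0 shut, 1.57 upright; starts at 1.6 to 1.8, leaning back a little on the hinge (+x) side (limit 1.9). It reaches 52 mm from the hinge, is 18 mm thick and as long as the case, so it stands out behind the base. The hinge is slightly stiff: the lid stays at any angle and moves with 1 to 2 N: push its upper back towards -x and down until flat.
- bay (a point): Floor centre of the empty bay, 6 mm above the table, in a fixed pale wood tray; z up. Bay 70 (x) by 140 mm (y) inside; walls 8 mm thick, tops 39 mm above the floor; the shut case lies along y, hinge to either side. Both long walls (x = -39, +39 mm) are open over the middle 74 mm, for fingers. The tray goes on to x = 134 mm: pots in its corners no higher than the walls, middle 74 mm free.
- blue_mid (a point): Centre of a blue case of the same size and shape, already shut, loose on the table, 19 mm above it. Not to be moved.
Mind the look-alikes: they are no part of the job. There is more than one size of the part that bears yellow_mid; the job needs the largest.

How it is judged:
By the outcome, as a careful person would: the job done as asked, in the order asked, and still so for the second after the job is handed in, with the robot touching nothing.
It also fails if it takes over 56 s, if anything falls off the work surface, if the arm or the gripper's body presses on something with over 40 N, if the wrist force passes 120 N, or if a joint passes its speed limit or range.

## Working session

There is one attempt and no reset: what is moved stays moved. The work goes in short steps, each a Python script; the robot and the scene stay as the last script left them, time stands still between calls to the robot, and variables do not carry over. Pictures are saved under pics/ and viewed, and the job is handed in when it is done.

```bash
ls; mkdir -p pics; python3 - <<'E'
from rig import bot
import cv2,pickle
d={}
for n in ["scene","side","wrist"]:
    c=bot.capture(n); d[n]=c; cv2.imwrite(f"pics/{n}0.png",c["img"]); print(n,c["intrinsics"].tolist(),c["dist"],c["R"].tolist(),c["t"], (c["range_z"]>0).mean())
pickle.dump(d,open("c0.pkl","wb")); print(bot.read_state())
E
```

```text
pics
scene [[493.31558995849196, 0.0, 316.19618094979415], [0.0, 493.31558995849196, 206.39695251308964], [0.0, 0.0, 1.0]] [-0.10726094  0.          0.          0.          0.        ] [[0.6149719314872212, 0.7885429291881161, 0.0030939150444538083], [0.5421061915383427, -0.419924055988499, -0.7278630807356296], [-0.5726520763768088, 0.44929259511992137, -0.6857155119958538]] [-0.33985977 -0.25222358  1.28383185] 0.996015625
side [[492.92920657388595, 0.0, 320.39407339507716], [0.0, 492.92920657388595, 199.28250577877193], [0.0, 0.0, 1.0]] [-0.10665176  0.          0.          0.          0.        ] [[0.9976699564779347, -0.06609283783990438, 0.016923200866986007], [-0.018608277303548717, -0.5022536166411098, -0.8645201192492395], [0.06563832689146248, 0.8621908381310911, -0.5023132177095245]] [-0.54389664  0.05995001  0.98136392] 0.99605859375
wrist [[300.4661388928057, 0.0, 318.03233398728617], [0.0, 300.4661388928057, 203.70744495570543], [0.0, 0.0, 1.0]] [-0.02339054  0.          0.          0.          0.        ] [[0.3517431928022781, -0.9360951278220152, -0.001624187534018866
[... 171 characters left out ...]
8] 0.9962109375
{'clock': 0.15, 'joint_positions': array([-1.23201699e+00,  3.20143187e-01,  1.56536837e+00, -1.56091709e-05,
        1.25740243e+00, -1.99925615e-02]), 'dq': array([-0.00156195, -0.00031019, -0.00343629, -0.00030235,  0.00122747,
        0.00111211]), 'effort': array([-6.18706963e-04, -4.12774837e+01, -2.32154095e+01,  7.27408030e-02,
        4.33602696e-02, -9.20212233e-05]), 'ee_pos': array([ 0.20177892, -0.53805428,  0.22432629]), 'tcp_rot': array([ 9.83952796e-01,  1.78427744e-01, -1.12189780e-04, -6.51116601e-04]), 'wrist_force': array([-0.48714068,  0.67209547, -0.61857357]), 'moment': array([ 0.03263268, -0.00269012, -0.04109092]), 'gripper_width': 1.0011416233407595}
```

View pics/scene0.png

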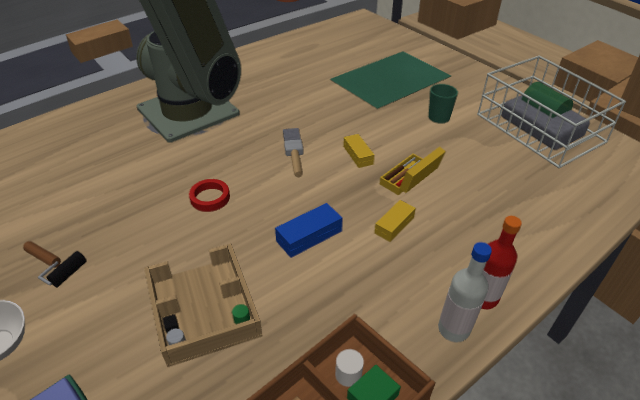

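View pics/side0.png

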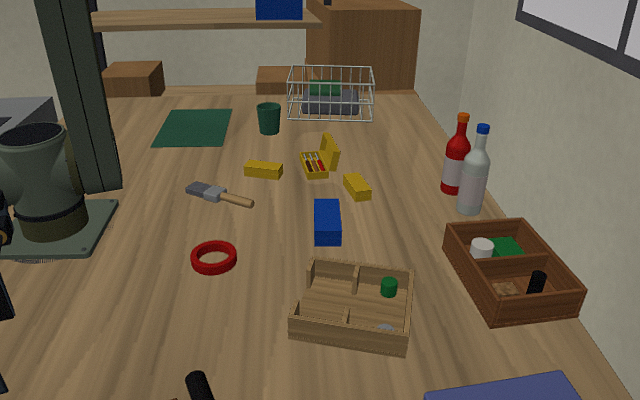

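View pics/wrist0.png

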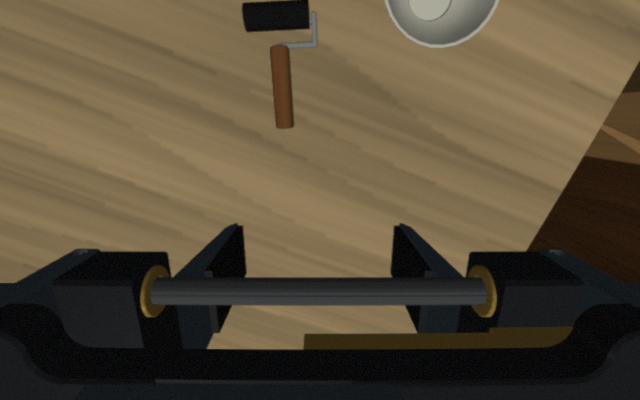

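```bash
cat > h.py <<'E'
import numpy as np,cv2,pickle
def pts(c):
    h,w=c["range_z"].shape
    u,v=np.meshgrid(np.arange(w),np.arange(h))
    n=cv2.undistortPoints(np.stack([u,v],-1).reshape(-1,1,2).astype(np.float64),c["intrinsics"],np.array(c["dist"])).reshape(h,w,2)
    z=c["range_z"]
    P=np.dstack([n[...,0]*z,n[...,1]*z,z])
    X=(P-np.array(c["t"]))@np.array(c["R"])
    X[z==0]=np.nan
    return X
def rays(c,uv,z):
    n=cv2.undistortPoints(np.array(uv,float).reshape(-1,1,2),c["intrinsics"],np.array(c["dist"])).reshape(-1,2)
    d=np.c_[n,np.ones(len(n))]@np.array(c["R"]); o=-np.array(c["R"]).T@np.array(c["t"])
    return o+d*((z-o[2])/d[:,2])[:,None]
def crop(c,x0,y0,x1,y1,s,name):
    cv2.imwrite(name,cv2.resize(c["img"][y0:y1,x0:x1],None,fx=s,fy=s,interpolation=cv2.INTER_CUBIC))
E
python3 - <<'E'
from h import *
d=pickle.load(open("c0.pkl","rb"))
a=cv2.resize(d["scene"]["img"][120:260,330:460],None,fx=3,fy=3); b=cv2.resize(d["side"]["img"][120:260,230:380],None,fx=3,fy=3)
cv2.imwrite("pics/cropA.png",np.hstack([a,b])[:, :800])
a=cv2.resize(d["scene"]["img"][235:370,140:270],None,fx=3,fy=3); b=cv2.resize(d["side"]["img"][245:380,280:420],None,fx=3,fy=3)
cv2.imwrite("pics/cropB.png",np.hstack([a,b])[:, :800])
for n in ["scene","side"]:
    c=d[n];X=pts(c);hsv=cv2.cvtColor(c["img"],cv2.COLOR_BGR2HSV)
    for col,lo,hi in [("y",(22,150,60),(32,255,255)),("b",(105,150,50),(125,255,255))]:
        m=cv2.inRange(hsv,lo,hi)
        k,l,s,ce=cv2.connectedComponentsWithStats(m)
        for i in range(1,k):
            if s[i,4]>80:
                p=X[l==i]; zs=p[:,2]; print(n,col,ce[i].round(),s[i,4],np.nanpercentile(p,[2,50,98],axis=0).round(3).tolist())
                if 0.01<np.nanpercentile(zs,98)<0.1:
                    top=p[zs>np.nanpercentile(zs,98)-0.004]
                    r=cv2.minAreaRect((top[:,:2]*1000).astype(np.float32)); print("   top",r,np.nanmedian(top[:,2]))
E
```

```text
scene y [358. 150.] 644 [[0.376, 0.198, 0.002], [0.43, 0.219, 0.026], [0.465, 0.248, 0.029]]
   top ((419.6814270019531, 226.0980224609375), (38.24441146850586, 91.11833190917969), 73.21871185302734) 0.027169252960028183
scene y [414. 171.] 1126 [[0.513, 0.197, 0.002], [0.585, 0.242, 0.042], [0.6, 0.315, 0.071]]
   top ((586.9007568359375, 261.5655822753906), (18.724607467651367, 121.1851577758789), 6.84992790222168) 0.06927547683255081
scene y [394. 220.] 921 [[0.614, 0.087, 0.002], [0.642, 0.123, 0.026], [0.661, 0.173, 0.029]]
   top ((635.8935546875, 131.59426879882812), (38.051334381103516, 90.07228088378906), 13.235699653625488) 0.027173782453104426
scene b [308. 229.] 2016 [[0.531, -0.08, 0.004], [0.567, -0.028, 0.036], [0.584, 0.036, 0.039]]
   top ((556.1781005859375, -20.396263122558594), (120.36067199707031, 53.635379791259766), 87.38117980957031) 0.03723313052210152
scene b [481. 252.] 295 [[0.86, 0.028, 0.186], [0.872, 0.035, 0.199], [0.882, 0.049, 0.201]]
side y [322. 158.] 958 [[0.514, 0.194, 0.001], [0.572, 0.254, 0.021], [0.598, 0.321, 0.071]]
   top ((587.40228271484
[... 248 characters left out ...]
.56570053100586, 89.2575454711914), 72.64997863769531) 0.027243141238520216
side y [357. 187.] 594 [[0.61, 0.084, 0.001], [0.634, 0.112, 0.026], [0.661, 0.17, 0.029]]
   top ((636.3231811523438, 129.2359619140625), (39.49390411376953, 91.20182800292969), 13.08181095123291) 0.027296268331726457
side b [278.   9.] 900 [[0.36, 1.298, 0.181], [0.451, 1.31, 0.22], [0.546, 1.323, 0.258]]
side b [483. 128.] 117 [[0.859, 0.025, 0.187], [0.868, 0.031, 0.197], [0.881, 0.048, 0.201]]
side b [327. 222.] 1238 [[0.529, -0.083, 0.003], [0.554, -0.055, 0.037], [0.58, 0.033, 0.039]]
   top ((555.6224975585938, -23.607967376708984), (122.94869232177734, 51.03857421875), 87.37284088134766) 0.037594815608041975
```

```bash
sleep 1; ls pics
```

```text
cropA.png
cropB.png
scene0.png
side0.png
wrist0.png
```

View pics/cropA.png

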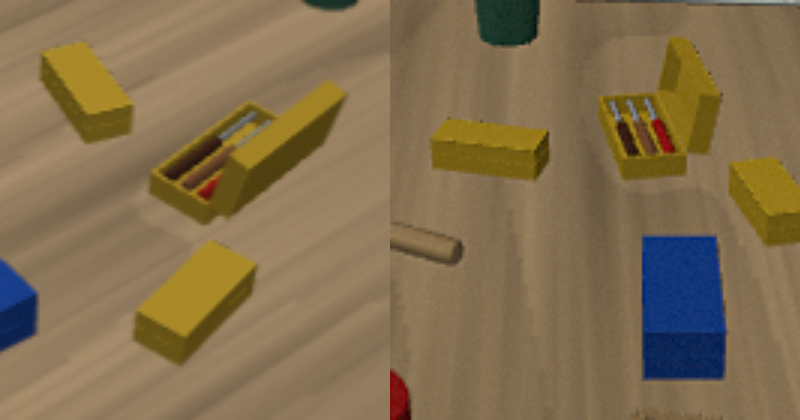

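View pics/cropB.png

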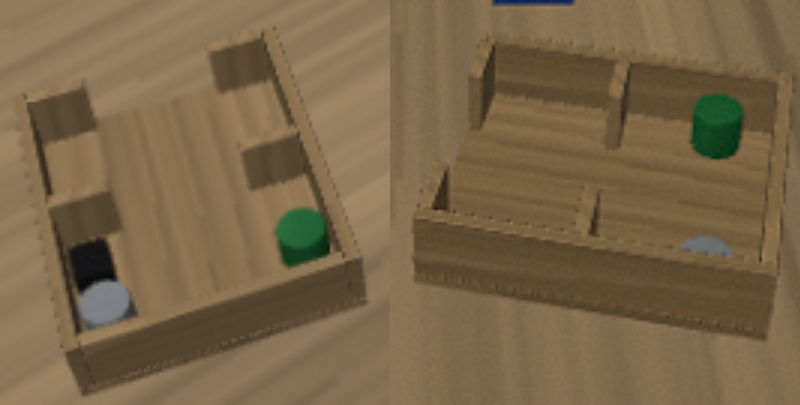

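```bash
python3 - <<'E'
from h import *
d=pickle.load(open("c0.pkl","rb"))
psi=0.122; R=np.array([[np.cos(psi),-np.sin(psi)],[np.sin(psi),np.cos(psi)]])
T=[]
for n,(u0,v0,u1,v1) in [("scene",(130,230,275,375)),("side",(275,245,425,365))]:
    c=d[n];X=pts(c);hsv=cv2.cvtColor(c["img"],cv2.COLOR_BGR2HSV)
    m=cv2.inRange(hsv,(22,150,60),(32,255,255)); k,l,s,ce=cv2.connectedComponentsWithStats(m)
    t={"scene":(414,171),"side":(322,158)}[n]
    i=[i for i in range(1,k) if np.hypot(*(ce[i]-t))<6 and s[i,4]>300][0]
    p=X[l==i]; q=np.c_[(p[:,:2]-[.546,.256])@R,p[:,2]]*1000
    for a,b in [(4,16),(17,22),(30,45),(50,64),(66,74)]:
        w=q[(q[:,2]>a)&(q[:,2]<b)]; print(n,a,b,len(w),np.nanpercentile(w[:,:2],[1,5,50,95,99],axis=0).round(1).tolist())
    # yaw from lid front/back faces
    W=X[v0:v1,u0:u1].reshape(-1,3); w=W[(W[:,2]>.041)&(W[:,2]<.049)]
    T.append(w); r=cv2.minAreaRect((w[:,:2]*1000).astype(np.float32)); print(n,"tray",len(w),r,cv2.boxPoints(r).round(1).tolist(), np.median(w[:,2]))
w=np.vstack(T);r=cv2.minAreaRect((w[:,:2]*1000).astype(np.float32)); print("tray",r)
im=np.zeros((500,500),np.uint8)
for x,y in w[:,:2]*1000:
    a,b=int((x-400)*2),int((y+300)*2)
    if 0<=a<500 and 0<=b<500: im[499-b,a]=255
cv2.imwrite("pics/traytop.png",im)
E
```

```text
scene 4 16 157 [[-29.0, -60.7], [-28.3, -59.1], [-15.3, -55.8], [22.6, 59.3], [23.9, 60.7]]
scene 17 22 129 [[-30.1, -60.4], [-28.9, -59.2], [-15.4, -25.7], [40.9, 59.2], [41.7, 60.9]]
scene 30 45 134 [[30.3, -59.6], [32.8, -58.9], [43.6, -18.1], [45.4, 47.3], [45.9, 54.0]]
scene 50 64 138 [[32.8, -59.5], [34.6, -58.4], [47.5, -29.2], [49.1, 47.2], [49.8, 55.3]]
scene 66 74 325 [[32.7, -58.1], [33.5, -54.6], [41.7, -1.6], [49.3, 55.2], [50.2, 58.3]]
scene tray 1700 ((580.5047607421875, -266.5726318359375), (156.1676025390625, 179.6109161376953), 74.20939636230469) [[472.79998779296875, -317.29998779296875], [645.7000122070312, -366.1000061035156], [688.2000122070312, -215.89999389648438], [515.2999877929688, -167.0]] 0.04430567375002149
side 4 16 193 [[-28.8, -62.1], [-28.5, -61.2], [-5.5, -55.5], [21.8, 60.6], [23.8, 62.3]]
side 17 22 207 [[-28.1, -62.4], [-27.3, -59.6], [23.6, 4.3], [39.1, 58.3], [40.8, 61.8]]
side 30 45 117 [[26.5, -61.5], [28.6, -60.6], [40.4, 9.1], [44.5, 60.4], [45.3, 61.7]]
side 50 64 57 [[30.6, -62.7], [31.1, -60.9], [37.2, -57.4], [47.5, 60.9], [49.3, 63.3]]
side 66 74 136 [[32.8, -59.5], [33.3, -56.9], [40.5, -4.5], [49.2, 55.0], [50.5, 60.0]]
side tray 1779 ((580.300537109375, -267.0565185546875), (159.68789672851562, 177.5498809814453), 74.41071319580078) [[473.29998779296875, -320.1000061035156], [644.4000244140625, -367.79998779296875], [687.2999877929688, -214.0], [516.2000122070312, -166.3000030517578]] 0.04463885689814627
tray ((580.37890625, -266.9794921875), (159.77745056152344, 179.76083374023438), 74.3184814453125)
```

```bash
sleep 3
```

```text
(no output)
```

View pics/traytop.png

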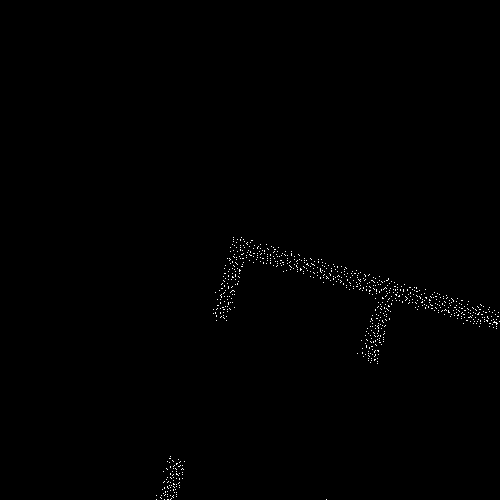

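Candidates for the yellow case (scene pixels):
- Small shut yellow case at (358,151): 90×38×28 mm, a look-alike.
- Small shut yellow case at (395,220): 90×38×28 mm, a look-alike.
- Open case at (414,171): 120 mm long, lid hinged on its +x side, tools inside. This is the target, and the crop confirms it.

The empty bay is the half of the pale tray nearer the robot, at about (190,285) in scene. The pots stand in the other half.

```bash
cat >> h.py <<'E'
from scipy.spatial.transform import Rotation as Ro
def quat(psi,flip=False):
    y=np.array([np.cos(psi),np.sin(psi),0])*(-1 if flip else 1); z=np.array([0,0,-1.]); x=np.cross(y,z)
    return Ro.from_matrix(np.c_[x,y,z]).as_quat()
def loc(o,psi,lx,ly,z): 
    return np.array([o[0]+lx*np.cos(psi)-ly*np.sin(psi),o[1]+lx*np.sin(psi)+ly*np.cos(psi),z])
E
cat > push.py <<'E'
from h import *
from rig import bot
psi=.122; o=(.5437,.2557); H=.026
for f in (0,1):
    j=bot.solve_ik(loc(o,psi,H+.055,0,.09),quat(psi,f)); j2=bot.solve_ik(np.array([.5366,-.2547,.1]),quat(-.274,f)); print(f,j,j2)
E
python3 push.py
```

```text
0 [ 3.85342983e-01  5.78704631e-01  1.48938330e+00 -4.44089210e-16
  1.07350472e+00  2.63342983e-01] [-4.62529150e-01  4.50908554e-01  1.69596407e+00 -4.44089210e-16
  9.94720031e-01 -1.88529150e-01]
1 None None
```

```bash
cat > push.py <<'E'
from h import *
from rig import bot
psi=.122; o=(.5437,.2557); H=.026; q=quat(psi)
bot.move_gripper(0.0,20)
bot.reach(loc(o,psi,H+.058,0,.20),q)
bot.servo_line(loc(o,psi,H+.058,0,.066),rate=.15)
bot.hold(.2); print("c",bot.read_state()["clock"],bot.read_state()["gripper_width"])
r=.044
for th in [1.6,1.35,1.1]:
    lx=H-r*np.cos(th)+.018*np.sin(th)+.0135; z=.020+r*np.sin(th)+.018*np.cos(th)+.011
    if th>1.3: z=min(z,.070)
    hit=bot.servo_line(loc(o,psi,lx,0,z),rate=.06,until_force=12)
    s=bot.read_state(); print(th,hit,s["wrist_force"].round(2),s["ee_pos"].round(4),s["clock"])
    if hit: break
c=bot.capture("scene");cv2.imwrite("pics/p1s.png",c["img"][80:280,280:520].repeat(3,0).repeat(3,1))
c=bot.capture("side");cv2.imwrite("pics/p1d.png",c["img"][80:280,200:440].repeat(3,0).repeat(3,1))
E
python3 push.py
```

```text
c 5.9417 0.0009427005584187953
1.6 False [ 1.02 -0.26  0.19] [0.6019 0.263  0.0703] 6.5167
1.35 False [-0.92  0.24  0.31] [0.5903 0.2614 0.07  ] 6.8583
1.1 False [ 0.14 -0.7   1.09] [0.579  0.2601 0.0789] 7.25
```

```bash
sleep 8
```

```text
(no output)
```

View pics/p1s.png

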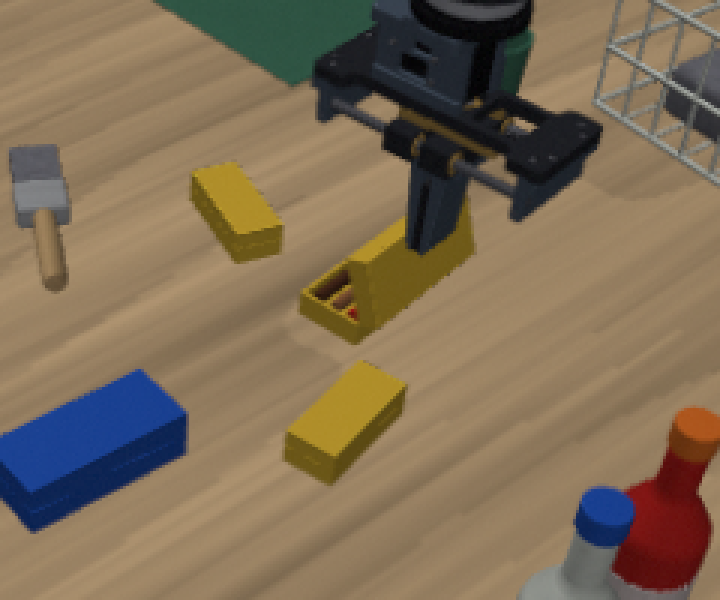

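View pics/p1d.png

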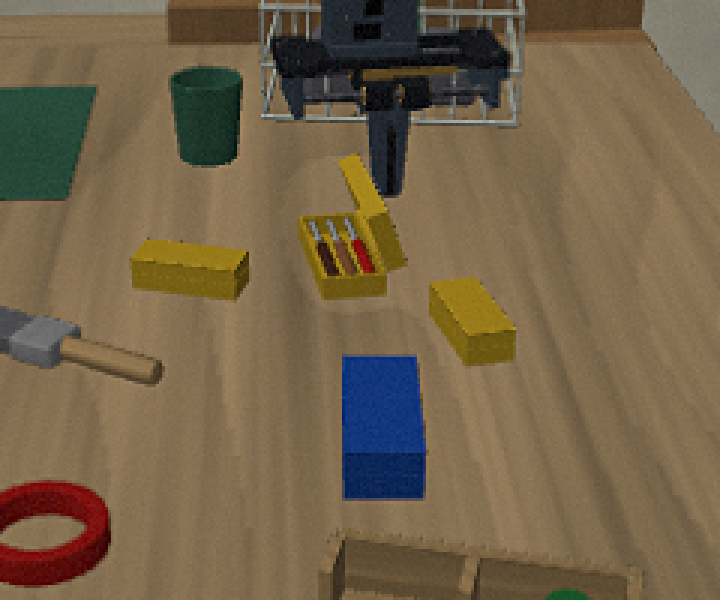

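The lid is now at about 1.1 rad, with the fingers on its upper back (scene-crop pixel (425,245)). The base is where it was, so I'm continuing the arc.

```bash
cat > push2.py <<'E'
from h import *
from rig import bot
psi=.122; o=(.5437,.2557); H=.026; r=.044
for th in [.85,.6,.4,.2,.05]:
    lx=H-r*np.cos(th)+.018*np.sin(th)+.0135; z=.020+r*np.sin(th)+.018*np.cos(th)+.011
    hit=bot.servo_line(loc(o,psi,lx,0,z),rate=.06,until_force=12)
    s=bot.read_state(); print(th,hit,s["wrist_force"].round(2),s["ee_pos"].round(4),s["clock"])
    if hit: break
p=s["ee_pos"].copy(); p[2]=.044
hit=bot.servo_line(p,rate=.03,until_force=8); s=bot.read_state(); print(hit,s["wrist_force"].round(2),s["ee_pos"].round(4))
bot.hold(.2)
p[2]=.14; bot.servo_line(p,rate=.2)
bot.servo_line(loc(o,psi,.0,-.20,.2),rate=.3)
d={}
for n in ["scene","side"]:
    c=bot.capture(n);d[n]=c
cv2.imwrite("pics/p2.png",np.hstack([d["scene"]["img"][100:260,330:460].repeat(3,0).repeat(3,1),d["side"]["img"][100:260,240:370].repeat(3,0).repeat(3,1)]))
pickle.dump(d,open("c1.pkl","wb"));print(bot.read_state()["clock"])
for n in ["scene","side"]:
    c=d[n];X=pts(c);hsv=cv2.cvtColor(c["img"],cv2.COLOR_BGR2HSV)
    m=cv2.inRange(hsv,(22,150,60),(32,255,255))
    t=(m>0)&(X[...,2]>.033)&(abs(X[...,0]-.5437)<.08)&(abs(X[...,1]-.256)<.1)
    w=X[t];r=cv2.minAreaRect((w[:,:2]*1000).astype(np.float32)); print(n,len(w),r,np.percentile(w[:,2],[2,50,98]).round(4))
E
python3 push2.py
```

```text
0.85 False [0.6  0.29 0.32] [0.5669 0.2585 0.0757] 7.7
0.6 False [-0.09  0.33 -0.3 ] [0.5564 0.2572 0.0704] 8.05
0.4 False [-0.03  0.36  0.72] [0.5491 0.2563 0.0643] 8.3583
0.2 False [ 1.09  1.47 -0.69] [0.5431 0.2555 0.0569] 8.6667
0.05 False [ 0.44  1.02 -0.22] [0.5397 0.2551 0.0507] 8.9333
True [-1.46 -0.89  6.69] [0.5407 0.2555 0.0492]
10.9083
scene 864 ((542.9530029296875, 257.3132019042969), (53.701622009277344, 123.69158935546875), 7.789623260498047) [0.0341 0.0375 0.0399]
side 472 ((543.56884765625, 254.66294860839844), (52.519222259521484, 125.77218627929688), 7.715281009674072) [0.034  0.0374 0.0397]
```

```bash
sleep 8
```

```text
(no output)
```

View pics/p2.png

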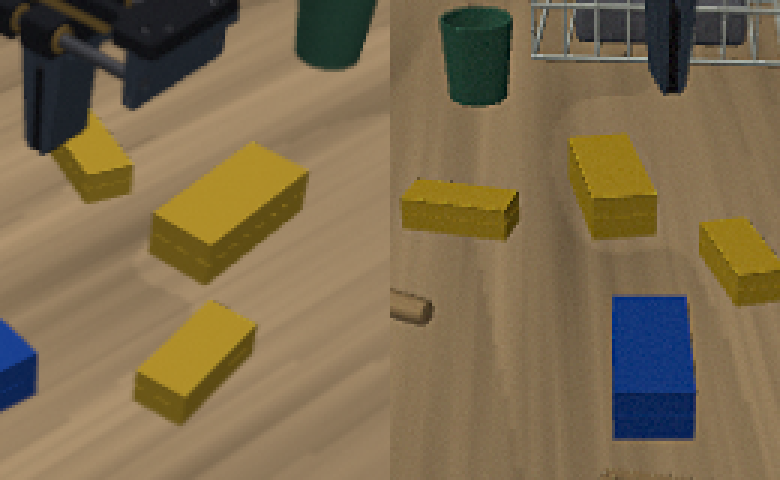

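The lid is shut: the top is flat at z≈37.5 mm in both views, centre (0.543, 0.256), yaw about 0.134. Next is the grasp.

```bash
cat > grasp.py <<'E'
from h import *
from rig import bot
psi=.134; o=(.5433,.256); q=quat(psi)
bot.move_gripper(1.0)
bot.reach(loc(o,psi,0,0,.12),q)
hit=bot.servo_line(loc(o,psi,0,0,.016),rate=.12,until_force=10); print(hit,bot.read_state()["ee_pos"].round(4))
if not hit:
    bot.move_gripper(0.0,30); bot.hold(.2)
    s=bot.read_state(); print(s["gripper_width"]*91,s["wrist_force"].round(2))
    bot.servo_line(loc(o,psi,0,0,.14),rate=.12); bot.hold(.2)
    s=bot.read_state(); print(s["gripper_width"]*91,s["wrist_force"].round(2),s["clock"])
    d={n:bot.capture(n) for n in ["scene","side"]}
    cv2.imwrite("pics/p3.png",np.hstack([d["scene"]["img"][60:260,330:460].repeat(3,0).repeat(3,1),d["side"]["img"][60:260,240:370].repeat(3,0).repeat(3,1)]))
    pickle.dump(d,open("c2.pkl","wb"))
E
python3 grasp.py
```

```text
False [0.544  0.2561 0.0168]
51.79487561268605 [-2.16  0.4   2.19]
51.67106108243781 [ 0.29 -0.51 -2.81] 16.45
```

```bash
sleep 8
```

```text
(no output)
```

View pics/p3.png

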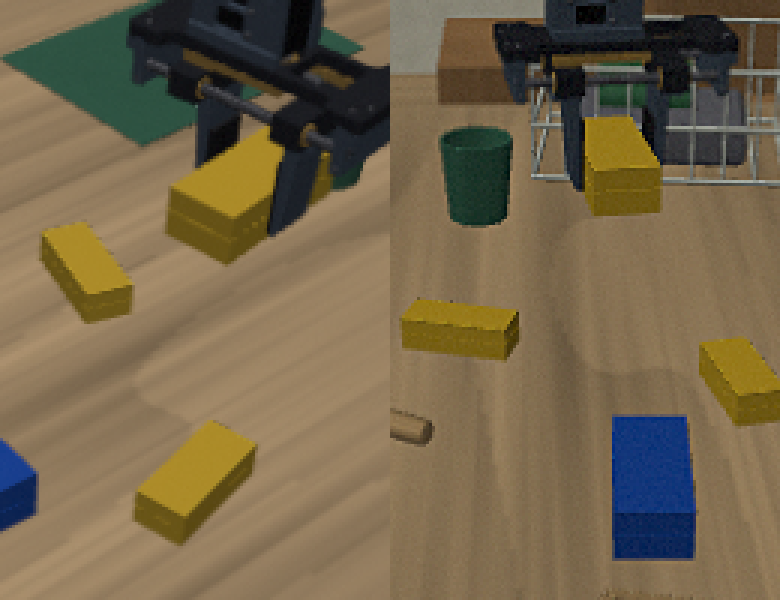

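The case is held level and shut (jaw width 51.7 mm). Now over to the bay, with one check from above before lowering.

```bash
cat > place.py <<'E'
from h import *
from rig import bot
b=(.5366,-.2547); q=quat(-.274)
bot.servo_line(np.array([b[0],b[1],.14]),rot=q,rate=.12)
bot.servo_line(np.array([b[0],b[1],.085]),rate=.1); bot.hold(.3)
s=bot.read_state(); print(s["gripper_width"]*91,s["wrist_force"].round(2),s["ee_pos"].round(4),s["clock"])
d={n:bot.capture(n) for n in ["scene","side"]}
cv2.imwrite("pics/p4.png",np.hstack([d["scene"]["img"][180:380,140:270].repeat(3,0).repeat(3,1),d["side"]["img"][190:390,285:415].repeat(3,0).repeat(3,1)]))
psi=-.274;R=np.array([[np.cos(psi),-np.sin(psi)],[np.sin(psi),np.cos(psi)]])
for n in d:
    c=d[n];X=pts(c);hsv=cv2.cvtColor(c["img"],cv2.COLOR_BGR2HSV)
    m=cv2.inRange(hsv,(22,150,60),(32,255,255))
    t=(m>0)&(abs(X[...,0]-b[0])<.1)&(abs(X[...,1]-b[1])<.1)&(X[...,2]<.12)
    q=(X[t][:,:2]-b)@R*1000; print(n,np.percentile(q,[1,99],axis=0).round(1).tolist(),np.percentile(X[t][:,2],[1,99]))
E
python3 place.py
```

```text
51.883362153242345 [ 0.16 -0.07 -2.73] [ 0.5369 -0.2548  0.0856] 21.9583
scene [[-23.3, -57.4], [28.3, 61.1]] [0.07020967 0.10896937]
side [[-23.7, -60.1], [28.0, 45.8]] [0.0709225  0.10857934]
```

```bash
sleep 8
```

```text
(no output)
```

View pics/p4.png

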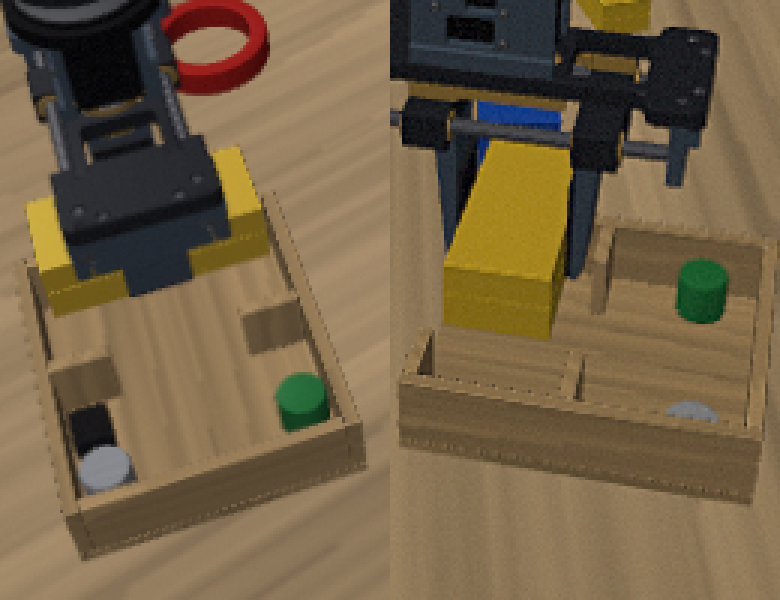

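The case is aligned with the bay in yaw and sits about 2 mm to +x of its centre by the same cameras. I'll shift it by that and lower.

```bash
cat > place2.py <<'E'
from h import *
from rig import bot
b=(.5366,-.2547); psi=-.274; q=quat(psi)
P=lambda z: loc(b,psi,-.0023,-.0005,z)
bot.servo_line(P(.085),rate=.05)
h=bot.servo_line(P(.032),rate=.06,until_force=6); print("a",h,bot.read_state()["ee_pos"].round(4),bot.read_state()["wrist_force"].round(2))
if not h:
    h=bot.servo_line(P(.018),rate=.02,until_force=4)
    s=bot.read_state(); print("b",h,s["ee_pos"].round(4),s["wrist_force"].round(2),s["clock"])
    d={n:bot.capture(n) for n in ["scene","side"]}
    cv2.imwrite("pics/p5.png",np.hstack([d["scene"]["img"][180:380,140:270].repeat(3,0).repeat(3,1),d["side"]["img"][190:390,285:415].repeat(3,0).repeat(3,1)]))
E
python3 place2.py
```

```text
a False [ 0.5346 -0.2547  0.0324] [ 0.66  0.16 -2.06]
b True [ 0.5343 -0.2546  0.0219] [-1.4   0.71  3.99] 23.875
```

```bash
sleep 8
```

```text
(no output)
```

View pics/p5.png

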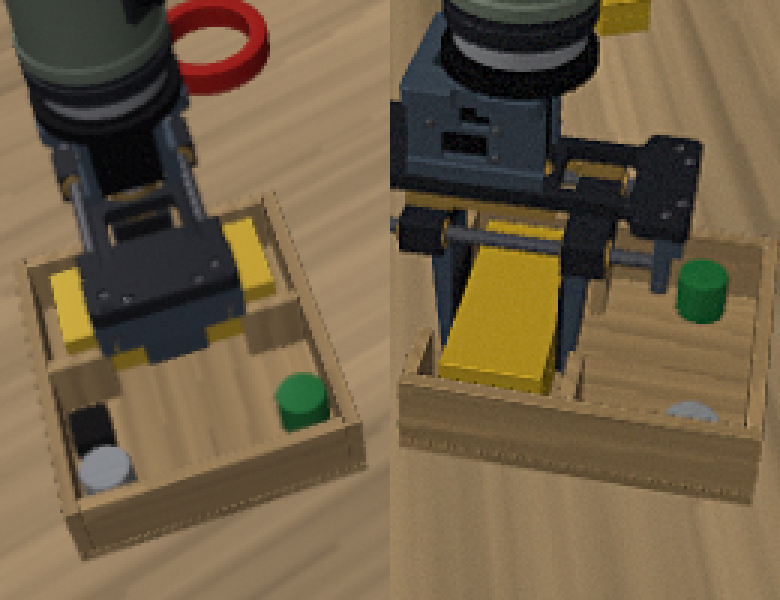

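The case is between the walls, and contact came at the expected floor height. Releasing now.

```bash
cat > rel.py <<'E'
from h import *
from rig import bot
bot.hold(.2); bot.move_gripper(.62); bot.move_gripper(.85); 
p=bot.read_state()["ee_pos"].copy(); p[2]=.16
bot.servo_line(p,rate=.12)
bot.servo_line(np.array([.35,-.05,.28]),rate=.25); bot.hold(.3)
d={n:bot.capture(n) for n in ["scene","side"]}
cv2.imwrite("pics/p6.png",np.hstack([d["scene"]["img"][180:380,140:270].repeat(3,0).repeat(3,1),d["side"]["img"][190:390,285:415].repeat(3,0).repeat(3,1)]))
cv2.imwrite("pics/p6full.png",d["side"]["img"])
b=(.5366,-.2547);psi=-.274;R=np.array([[np.cos(psi),-np.sin(psi)],[np.sin(psi),np.cos(psi)]])
for n in d:
    c=d[n];X=pts(c);hsv=cv2.cvtColor(c["img"],cv2.COLOR_BGR2HSV)
    m=cv2.inRange(hsv,(22,150,60),(32,255,255))
    t=(m>0)&(abs(X[...,0]-b[0])<.1)&(abs(X[...,1]-b[1])<.1)&(X[...,2]>.04)&(X[...,2]<.1)
    W=X[t]; q=(W[:,:2]-b)@R*1000; print(n,np.percentile(q,[1,99],axis=0).round(1).tolist(),np.percentile(W[:,2],[1,50,99]).round(4))
    A=np.c_[q,np.ones(len(q))]; print(" tilt mm/mm",np.linalg.lstsq(A,W[:,2]*1000,rcond=None)[0].round(4))
    m=cv2.inRange(hsv,(105,150,50),(125,255,255)); t=(m>0)&(X[...,2]>.035)&(X[...,2]<.06)&(abs(X[...,0]-.556)<.1)&(abs(X[...,1]+.02)<.1); print(" blue",cv2.minAreaRect((X[t][:,:2]*1000).astype(np.float32)))
s=bot.read_state();print(s["clock"],s["wrist_force"].round(2))
E
python3 rel.py
```

```text
scene [[-26.7, -57.0], [24.8, 59.5]] [0.0403 0.0434 0.0464]
 tilt mm/mm [-4.10000e-03 -1.20000e-03  4.34358e+01]
 blue ((556.1409301757812, -20.062488555908203), (120.41848754882812, 53.56377029418945), 87.1792984008789)
side [[-25.9, -59.7], [25.3, 58.9]] [0.0406 0.044  0.0463]
 tilt mm/mm [ 8.00000e-04 -6.60000e-03  4.39246e+01]
 blue ((555.6474609375, -22.83856964111328), (121.80022430419922, 51.07553482055664), 87.33293151855469)
28.0583 [ 0.29 -0.33  0.67]
```

```bash
sleep 8
```

```text
(no output)
```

View pics/p6.png

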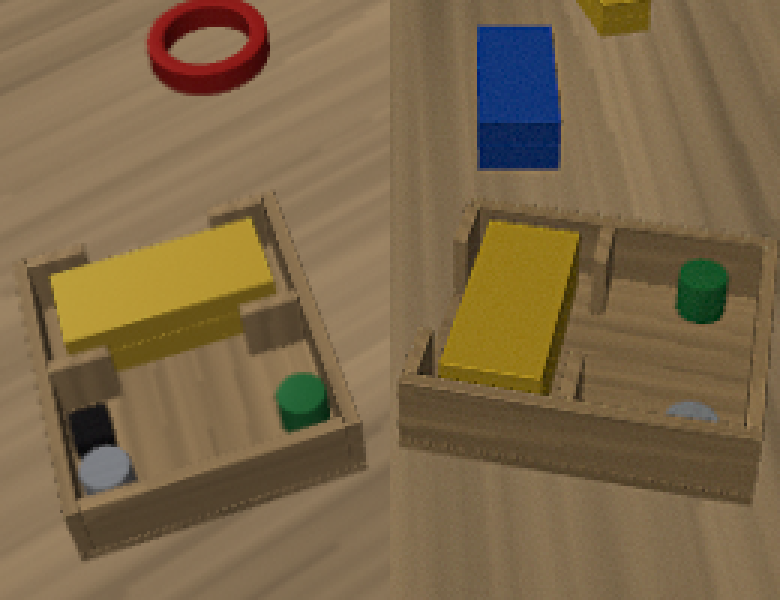

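View pics/p6full.png

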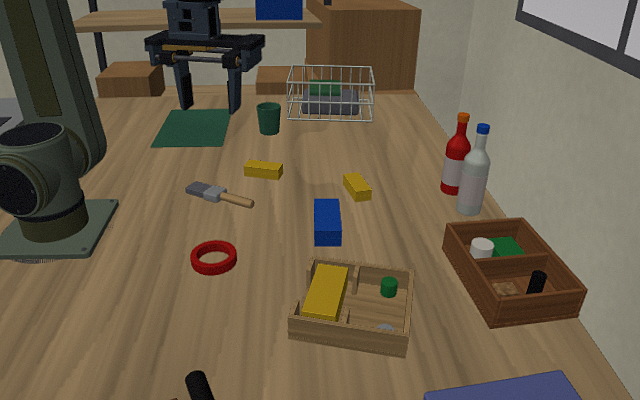

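The case lies flat in the bay (side pixel (326,292)), lid shut and centred. The blue case hasn't moved, and the gripper is clear.

```bash
python3 -c "
from rig import bot
bot.close_job()"
```

```text
the job is handed in; nothing more can be done
```

The job is handed in: the yellow case, lid shut, lies flat and right way up in the empty bay. I folded the lid shut on the table by pushing its back with the closed fingers. I then gripped the case across its 52 mm side, carried it over, lowered it until it touched the bay floor, and released it.

- **Placement:** in both camera views the case top is flat (tilt under 0.01) at about 44 mm, which matches the 6 mm floor plus the 38 mm case. It sits within about 1 mm of the bay centre across x.
- **Blue case:** its position matches the start to within 1 mm.
- **Limits:** the clock read 28.1 s at the last check. The largest wrist-force change I logged was about 8 N, from pressing the lid flat.
- **Problems:** no check failed. The camera showed the held case about 2 mm off the bay centre, so I corrected that before lowering.

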